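# Square a bar into a leaf drill jig and shut the leaf

### The job

An aluminium bar lies askew on the plate of the leaf drill jig. Push it over until it lies flush along the long steel fence and slide it along the fence, undrilled end leading, until that end butts against the end stop; only then swing the blue leaf with the drill bushes down over it until the leaf is fully shut. Leave the brush and the brass drift lying round the jig where they are.

Things in the scene. Friction and masses are not known exactly. Their poses are not given: they have to be found in the camera images.
- jig: Leaf drill jig bolted to the bench: dark steel plate 165 x 255 x 12 mm, place and angle vary. Origin on the plate's underside (plate spans x -80..85, y -130..125 mm about it), x toward the fence, y along the fence toward the end stop, z up; plate top at z = 12 mm. The bar in its final place has its origin at x = 20, y = 20, z = 12 mm in this frame.
- fence (a point): Bright steel fence behind the bar's place: middle of the face the bar must lie against, at x = 40, y = -5, z = 20 mm in the jig's frame. Face looks to the jig's -x, runs from y = -110 to 100 mm; the fence is 14 mm thick, its top at z = 28 mm, 1 mm above the bar's.
- end_stop (a point): Bright steel end stop square to the fence: middle of the face the bar's end must meet, at x = 23, y = 100, z = 21 mm in the jig's frame. Face looks to the jig's -y; from x = 0 to 46 mm, top at z = 30 mm, 14 mm thick.
- leaf_rest (a point): Top of the small steel rest block that carries the shut leaf, at x = -11, y = 68, z = 29 mm in the jig's frame; 12 x 28 mm, 17 mm high on the plate. The bar slides in between it and the fence with 5 mm to spare.
- bar: Aluminium flat bar 40 x 160 x 15 mm, about 0.26 kg, loose, flat on the jig's plate. Origin at the centre of its underside, y along its length toward the undrilled end, z up; two drilled holes in its -y half. It starts 32 to 50 mm short of its place in the jig's x and 50 to 73 mm short in y, up to 20 degrees askew either way.
- bar_blank_end (a point): Centre of the bar's undrilled end face, 80 mm from the bar's origin along its +y and 7.5 mm above its underside; this face butts on the end stop.
- leaf (a joint): Hinge of the blue leaf, rad: 0 = fully shut (level, on its rest, 2 mm above the bar in place); starts at 1.7 to 1.95, standing open and leaning back behind the fence; limit 2.1. About 0.15 N m of hinge friction: it stays wherever it is left.
- leaf_hinge (a point): Middle of the leaf's hinge axis, at x = 66, y = 68, z = 34 mm in the jig's frame, axis along the jig's y; dark lugs either side up to z = 44 mm. Leaf: plate 10 mm thick centred on the axis plane, 56 mm wide along y, 82 mm long from the axis, with a tongue 26 mm wide on to 118 mm; 0.2 kg. Shut, it reaches toward the jig's -x.
- leaf_tab (a point): On the upper (outer) face of the leaf's tongue, 105 mm from the hinge axis: push here to swing the leaf. With the leaf open it is high up and faces away from the bar. Two steel drill bushes stand 4 mm proud of the same face, 46 mm from the axis.
- swarf_brush: Bystander: turquoise hand brush lying on the bench between the jig and the bench's left front corner, 30 x 85 x 55 mm, origin under its centre.
- brass_drift: Bystander: brass drift, a thick yellow rod 23 x 102 x 23 mm, lying on the bench behind and to the right of the jig, origin under its centre.

How it is judged:
By the outcome, as a careful person would: the job done as asked, in the order asked, and still so for the second after the job is handed in, with the robot touching nothing.
It also fails if it takes over 69 s, if anything falls off the work surface, if the arm or the gripper's body presses on something with over 40 N, if the wrist force passes 120 N, or if a joint passes its speed limit or range.

### The arm

A 6-joint arm with a two-finger parallel gripper is mounted at the origin on a cart in front of the work surface, level with it; the furniture and walls round the work are solid. World frame = base frame: x ahead of the robot, y to its left, z up, the work surface at z = 0. Lengths are in m, angles in rad, forces in N, time in s.
With the tool pointing down it reaches from about 0.425 to 1.125 m from the base axis. Payload 14.9 kg.
Tool frame: the origin (TCP) lies at the very end of the fingers, on their centre line; the grasp point (between the pads) lies 19 mm behind it (r.tcp_to_grasp is the distance from the TCP to the grasp point, in m); z points along the fingers, y is the direction in which the jaws open and shut (so a half turn about z gives the same grasp; the last joint's range is limited). The gripper opens to 91 mm and grips with 3 to 60 N. Pads are 32 mm wide; open, the fingers measure 118 mm over their backs; the gripper's body (76 mm by 178 mm) begins 60 mm behind the grasp point.
Start: joints at [1.24, 0.379, 1.734, -0, 1.028, -0.033], TCP at [0.205, 0.669, 0.214] pointing down, gripper open.
Joint ranges: [-2.77, 2.77], [-0.74, 2.19], [0, 2.66], [-1.06, 4.2], [0.31, 2.87], [-3.08, 3.08]. Speed limits (rad/s): [1.89, 1.89, 2.39, 3.14, 3.14, 3.14].

### API

Orientations are given as a 3x3 rotation matrix whose columns are the frame's x, y, z axes.
In Python, from workcell import r gives the robot as it stands.
- The arm moves only by the tool carry_out, never from a script. Its argument "increments" is a list of rows, each an object of numbers: "x", "y", "z": the shift along the tool's x, y, z in m; "spin": the turn about the tool's z in rad. In form: [{"x": .., "y": .., "z": .., "spin": ..}, ...]. A call has exactly 10 rows; each row is the pose to reach, as a shift and turn from the pose measured when the call began, along the tool's axes at that moment; what a row does not reach only later rows make up. A row lasts 1/12 s, in which the tool goes at most 41.7 mm and 7.16 degrees, less where a joint would pass 70% of its speed; a pose out of reach is approached as far as the arm can. A call with a gripper value outside its range is refused whole. "jaw" is the gripper's target within -1 to 1 (shut at 1, half-way at 0, fully open at -1), set as the call begins (left out, the last holds). The fingers move at their own pace and stop on an object; "squeeze" is the grip in N (left out, the last holds). Time passes only in rows, so rows that repeat a pose let the fingers close, or fill a call up. It gives the time, the measured TCP pose, the force and the opening at its end, in the units of the state.
- r.read_state(): the state, without advancing time (a new reading comes with each control period).
- r.get_image(name): name is "scene" or "top"; returns a dict with "img" (400x640x3 uint8, red, green, blue), "fovy" (degrees; the focal length in pixels is half the picture's height over the tangent of half this angle, whatever the lens; pixels are square), "cx", "cy" (the principal point, pixels), "T" (4x4, takes a point from camera to world coordinates). Camera axes: x right, y up, looking along -z (the intrinsics and any distortion apply to the point x, -y, -z); pixel columns grow to the right and rows downward; lengths in m; the calibration is good to about 2 mm. A picture is of the moment at which its call begins. There is no depth.
- r.job_done(): hands the job in, once; it reports no verdict.
The state is a dict: "time": time; "joint_positions": joint angles; "qd": joint speeds; "effort": joint torques, N m; "position": TCP position; "tool_rot": TCP orientation; "ft_force": force on the tool from outside, world axes, zero at the start; "ft_torque": the same for the moment, N m; "finger_gap": opening from 0.0 (shut) to 1.0 (fully open).
Only numpy, scipy, OpenCV 4.12 (cv2) and the standard library are available. Lean on these libraries where they do the work, as an engineer would, in place of code of your own. Each camera call takes 0.05 s, during which the arm holds its last target.

## Working session

There is one attempt and no reset: what is moved stays moved. The work goes in short steps, Python scripts to look and compute and a tool call to move; the robot and the scene stay as the last step left them, time stands still between calls to the robot, and variables do not carry over. Pictures are saved under pics/ and viewed, and the job is handed in when it is done.

Besides the shell and the picture viewer there is one more tool, called after "Request:" as name(argument=value, ...), one argument or row to a line, values as JSON. carry_out: Moves the arm, as the interface text tells. Its arguments: {"type":"object","properties":{"increments":{"type":"array"},"jaw":{"type":"number"},"squeeze":{"type":"number"}},"required":["increments"]}

```bash
ls; mkdir -p pics; python3 - <<'E'
from workcell import r
import cv2
s=r.read_state()
for k in ("time","position","tool_rot","ft_force","finger_gap"): print(k,s[k])
for n in ("scene","top"):
    d=r.get_image(n); print(n,d["fovy"],d["cx"],d["cy"],d["T"],[k for k in d])
    cv2.imwrite(f"pics/{n}0.png",d["img"][:,:,::-1])
E
```

```text
pics
time 0.0
position [0.20525727 0.66884599 0.21330526]
tool_rot [[-9.55987909e-01  2.93405866e-01 -3.40975939e-04]
 [ 2.93406062e-01  9.55987401e-01 -9.86050854e-04]
 [ 3.66555962e-05 -1.04269710e-03 -9.99999456e-01]]
ft_force [ 0.81738241 -1.03379789 -0.86580244]
finger_gap 1.003301268040522
scene 57.351192675395545 324.1252419831759 202.22219326525814 [[ 0.7465309   0.48779628 -0.45248911  0.13959595]
 [-0.66519513  0.56189235 -0.49172393 -0.62789502]
 [ 0.01438906  0.66808066  0.74394972  0.67841775]
 [ 0.          0.          0.          1.        ]] ['img', 'fovy', 'cx', 'cy', 'T']
top 48.4969965100942 318.57110090949845 192.40974116676279 [[ 0.02273252  0.99666156 -0.07841537  0.45894836]
 [-0.99963637  0.02379799  0.01267974 -0.21930852]
 [ 0.01450353  0.07809861  0.99684013  0.91138891]
 [ 0.          0.          0.          1.        ]] ['img', 'fovy', 'cx', 'cy', 'T']
```

View pics/scene0.png

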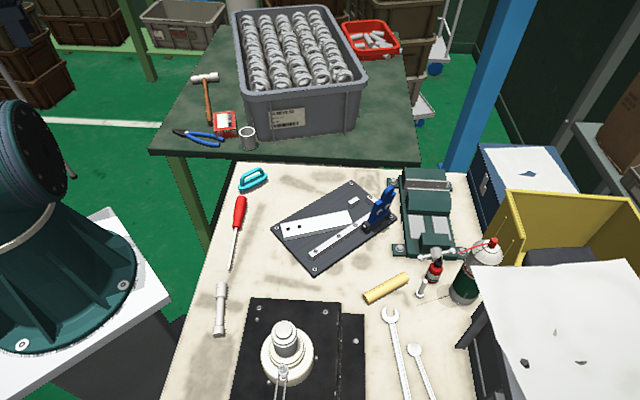

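View pics/top0.png

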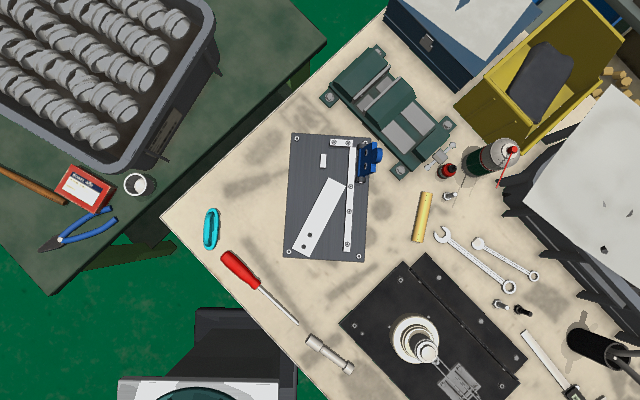

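```bash
cat > h.py <<'E'
import numpy as np, cv2
from workcell import r
def cam(n):
    d=r.get_image(n); d["f"]=d["img"].shape[0]/2/np.tan(np.radians(d["fovy"]/2)); return d
def ray(d,u,v):
    c=np.array([(u-d["cx"])/d["f"],-(v-d["cy"])/d["f"],-1.0]); T=np.array(d["T"])
    return T[:3,3],T[:3,:3]@c
def onz(d,u,v,z):
    o,k=ray(d,u,v); return o+k*(z-o[2])/k[2]
def proj(d,p):
    T=np.array(d["T"]); c=T[:3,:3].T@(np.array(p)-T[:3,3]); return np.array([d["cx"]+d["f"]*c[0]/-c[2], d["cy"]-d["f"]*c[1]/-c[2]])
def crop(d,box,s,fn):
    x0,y0,x1,y1=box; cv2.imwrite(fn,cv2.resize(d["img"][y0:y1,x0:x1,::-1],None,fx=s,fy=s,interpolation=cv2.INTER_CUBIC))
E
python3 - <<'E'
from h import *
d=cam("top"); crop(d,(270,120,400,270),4,"pics/topc.png")
d=cam("scene"); crop(d,(260,170,410,285),5,"pics/scc.png")
E
```

```text
(no output)
```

View pics/topc.png

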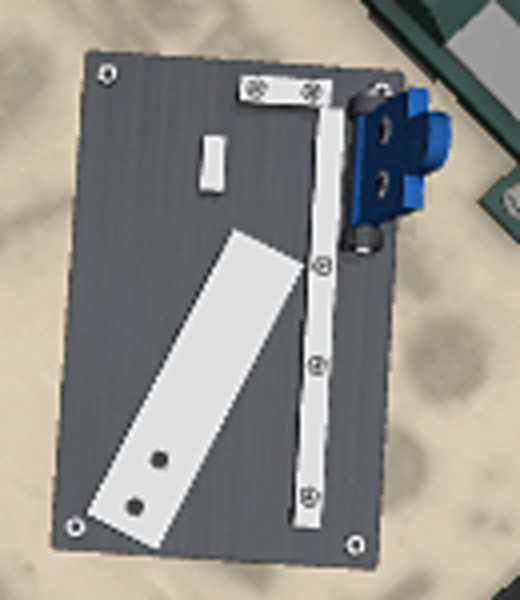

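View pics/scc.png

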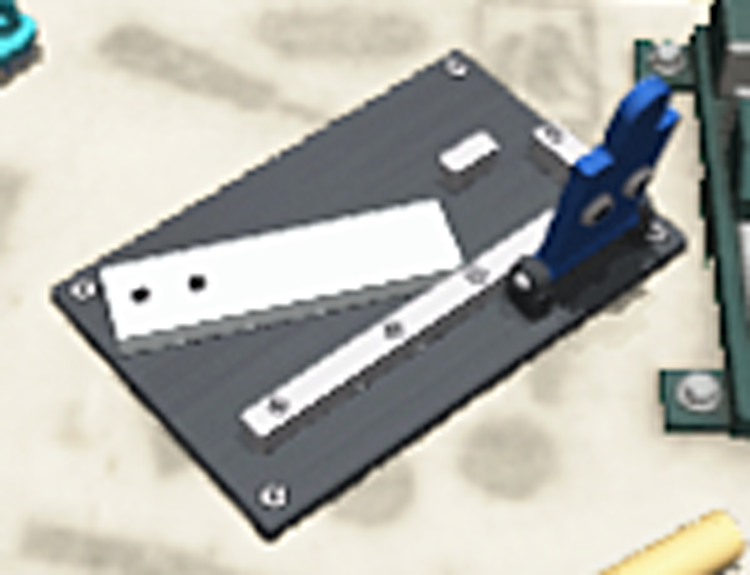

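```bash
cat > meas.py <<'E'
from h import *
def comps(d,box,thr=205):
    x0,y0,x1,y1=box; im=d["img"][y0:y1,x0:x1].astype(int)
    m=((im.min(2)>thr)&(im.max(2)-im.min(2)<14)).astype(np.uint8)
    n,l,st,c=cv2.connectedComponentsWithStats(m,connectivity=4); out=[]
    for i in range(1,n):
        if st[i,4]>25: out.append(((l==i).astype(np.uint8),st[i],np.array([x0,y0])))
    return out
def rect(c):
    cn,_=cv2.findContours(c[0],cv2.RETR_EXTERNAL,cv2.CHAIN_APPROX_NONE)
    q=cv2.boxPoints(cv2.minAreaRect(np.vstack(cn)))+c[2]; return q
E
python3 - <<'E'
from meas import *
d=cam("top")
for c in comps(d,(285,130,372,262)):
    q=rect(c); print(c[1]); print(np.round(q,1).tolist()); print(np.round([onz(d,*p,0.027)[:2] for p in q],4).tolist())
im=d["img"].astype(int)
m=((im.max(2)<130)&(im.max(2)-im.min(2)<25)).astype(np.uint8); 
mm=np.zeros_like(m); mm[125:268,275:375]=m[125:268,275:375]
mm=cv2.morphologyEx(mm,cv2.MORPH_CLOSE,np.ones((3,3)))
n,l,st,_=cv2.connectedComponentsWithStats(mm); i=1+np.argmax(st[1:,4]); print(st[i])
L=(l==i)
# left edge & bottom edge line fits
pl=[(np.where(L[v])[0].min()-0.5,v) for v in range(142,250)]
pb=[(u,np.where(L[:,u])[0].max()+0.5) for u in range(292,355)]
pt=[(u,np.where(L[:,u])[0].min()-0.5) for u in range(300,345)]
pr=[(np.where(L[v])[0].max()+0.5,v) for v in range(190,250)]
def line(p):
    vx,vy,x,y=cv2.fitLine(np.array(p,np.float32),cv2.DIST_HUBER,0,.01,.01).ravel(); return np.array([vx,vy]),np.array([x,y])
def X(a,b):
    t=np.linalg.solve(np.array([a[0],-b[0]]).T,b[1]-a[1]); return a[1]+t[0]*a[0]
l_,b,t,r_=map(line,(pl,pb,pt,pr))
for nme,p in (("TL",X(l_,t)),("TR",X(r_,t)),("BR",X(r_,b)),("BL",X(l_,b))): print(nme,p.round(1),onz(d,*p,0.012).round(4))
E
```

```text
[50  9 12  7 62]
[[335.0, 139.0], [346.0, 139.0], [346.0, 145.0], [335.0, 145.0]]
[[0.6374, -0.2613], [0.638, -0.2835], [0.6257, -0.2837], [0.6252, -0.2615]]
[ 61  10  10  71 381]
[[345.7, 210.0], [349.0, 139.9], [355.8, 140.2], [352.5, 210.3]]
[[0.4947, -0.2855], [0.6364, -0.2896], [0.6361, -0.3033], [0.4943, -0.299]]
[35 24  6 14 68]
[[320.0, 154.0], [325.0, 154.0], [325.0, 167.0], [320.0, 167.0]]
[[0.6061, -0.2317], [0.6063, -0.2417], [0.58, -0.2423], [0.5797, -0.2323]]
[   7   48   54   79 1499]
[[291.5, 247.7], [328.1, 176.9], [345.3, 185.8], [308.7, 256.6]]
[[0.4175, -0.1796], [0.5601, -0.249], [0.543, -0.2838], [0.4009, -0.2139]]
[ 59  82   8  40 215]
[[343.2, 250.8], [345.5, 212.0], [351.7, 212.3], [349.5, 251.1]]
[[0.4138, -0.282], [0.4907, -0.2852], [0.4903, -0.2976], [0.4134, -0.2944]]
[ 283  133   92  130 7384]
TL [290.8 132. ] [ 0.6527 -0.1709  0.012 ]
TR [370.7 137.1] [ 0.6462 -0.3352  0.012 ]
BR [364.2 262.4] [ 0.3907 -0.3256  0.012 ]
BL [282.  256.8] [ 0.3984 -0.1602  0.012 ]
```

```bash
cat >> h.py <<'E'
A=-0.040; EY=np.array([np.cos(A),np.sin(A)]); EX=np.array([np.sin(A)*1.0,-np.cos(A)]); O=np.array([.5246,-.2456])
def jw(x,y): return O+EX*x/1000+EY*y/1000
def wj(p): p=np.array(p[:2])-O; return np.array([p@EX,p@EY])*1000
def go(world,yaw=A):
    s=r.read_state(); R=np.array(s["tool_rot"]); d=R.T@(np.array(world)-np.array(s["position"]))
    # spin so tool y has angle yaw
    yy=np.arctan2(R[1,1],R[0,1]); print("t",round(s["time"],2),"pos",np.round(s["position"],4),"jig",wj(s["position"]).round(1),"z",round(s["position"][2]*1000,1),"F",np.round(s["ft_force"],1),"gap",round(s["finger_gap"],3))
    print("shift",d.round(4),"spin",round(-(yaw-yy),4), "yaw",round(yy,4))
def goj(x,y,z,yaw=A): go([*jw(x,y),z/1000],yaw)
E
python3 - <<'E'
from h import *
go([.34,.40,.213]); goj(-90,-55,60)
a=cv2.imread("pics/top0.png")[30:190,310:490]; cv2.imwrite("pics/v1.png",cv2.resize(a,None,fx=4,fy=3.7))
a=cv2.imread("pics/scene0.png")[155:275,370:480]; cv2.imwrite("pics/v2.png",cv2.resize(a,None,fx=5,fy=5))
E
```

```text
t 0.25 pos [0.2054 0.669  0.2136] jig [-901.1 -355.6] z 213.6 F [ 0.9  0.4 -0.6] gap 1.002
shift [-0.2077 -0.2177  0.0007] spin 1.313 yaw 1.273
t 0.25 pos [0.2054 0.669  0.2136] jig [-901.1 -355.6] z 213.6 F [ 0.9  0.4 -0.6] gap 1.002
shift [-0.4975 -0.7076  0.154 ] spin 1.313 yaw 1.273
```

View pics/v1.png

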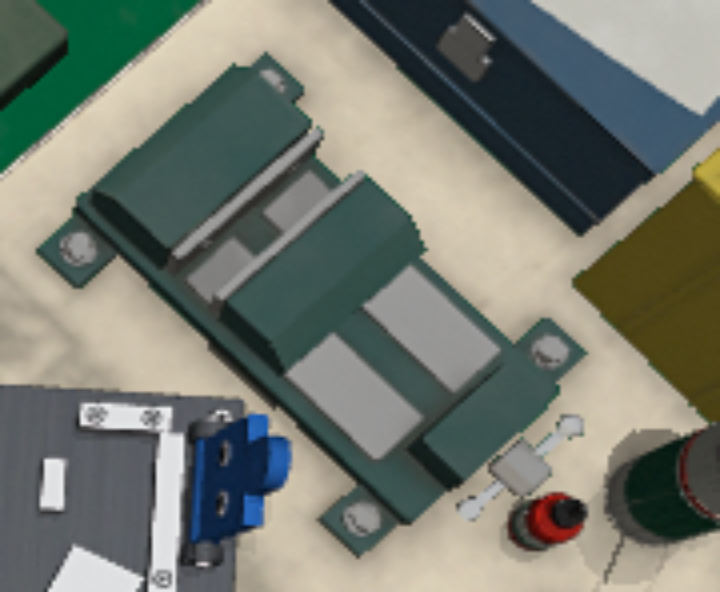

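View pics/v2.png

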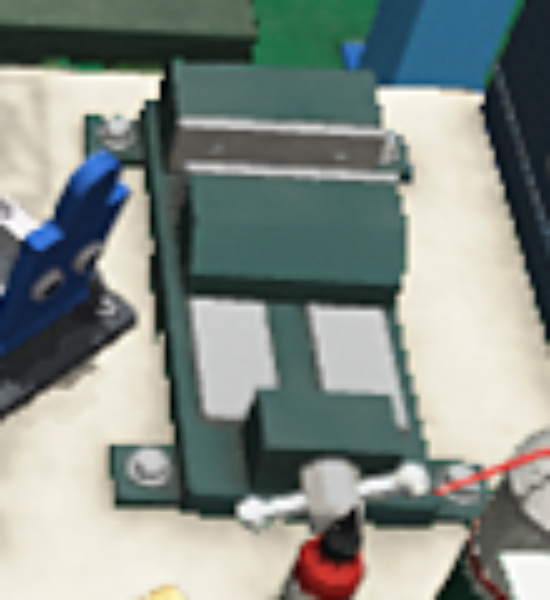

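```bash
python3 - <<'E'
from h import *
t=cam("top"); s=cam("scene")
def tri(a,b):
    o1,k1=ray(t,*a); o2,k2=ray(s,*b); M=np.array([k1,-k2]).T; x=np.linalg.lstsq(M,o2-o1,rcond=None)[0]
    p,q=o1+k1*x[0],o2+k2*x[1]; return ((p+q)/2).round(3), np.linalg.norm(p-q).round(4)
print(tri((353,99.7),(405.6,179.4)),tri((364.5,111),(408,188)))
# tongue tip (roughly): top crop (285,462)/(4,3.7); scene (100,155)/5 
print(tri((310+283/4,30+462/3.7),(370+100/5,155+155/5)))
E
```

```text
(array([ 0.71 , -0.294,  0.063]), np.float64(0.0027)) (array([ 0.688, -0.317,  0.066]), np.float64(0.005))
(array([ 0.587, -0.335,  0.155]), np.float64(0.0019))
```

Request:
carry_out(
  increments=[
    {"x": -0.021,"y": -0.022,"z": -0.004,"spin": 0.12},
    {"x": -0.042,"y": -0.044,"z": -0.008,"spin": 0.24},
    {"x": -0.062,"y": -0.065,"z": -0.012,"spin": 0.36},
    {"x": -0.083,"y": -0.087,"z": -0.016,"spin": 0.48},
    {"x": -0.104,"y": -0.109,"z": -0.02,"spin": 0.6},
    {"x": -0.125,"y": -0.131,"z": -0.02,"spin": 0.72},
    {"x": -0.145,"y": -0.152,"z": -0.02,"spin": 0.84},
    {"x": -0.166,"y": -0.174,"z": -0.02,"spin": 0.96},
    {"x": -0.187,"y": -0.196,"z": -0.02,"spin": 1.08},
    {"x": -0.208,"y": -0.218,"z": -0.02,"spin": 1.2},
  ],
  jaw=-1,
)

```text
time: 1.18
position: [0.3406, 0.3984, 0.234]
tool_rot: [[-0.067, 0.998, 0.0], [0.998, 0.067, -0.0], [-0.0, 0.0, -1.0]]
ft_force: [-0.1, 0.4, 0.6]
finger_gap: 1.002
```

```bash
python3 - <<'E'
from h import *
go([.45,.12,.213]); goj(-92,-55,60)
E
```

```text
t 1.18 pos [0.3406 0.3984 0.234 ] jig [-636.1 -209.6] z 234.0 F [-0.1  0.4  0.6] gap 1.002
shift [-0.2851  0.0904  0.021 ] spin 0.1073 yaw 0.0673
t 1.18 pos [0.3406 0.3984 0.234 ] jig [-636.1 -209.6] z 234.0 F [-0.1  0.4  0.6] gap 1.002
shift [-0.5575  0.0954  0.174 ] spin 0.1073 yaw 0.0673
```

Request:
carry_out(
  increments=[
    {"x": -0.038,"y": 0.013,"z": 0,"spin": 0.02},
    {"x": -0.076,"y": 0.026,"z": 0,"spin": 0.04},
    {"x": -0.114,"y": 0.039,"z": 0,"spin": 0.06},
    {"x": -0.152,"y": 0.052,"z": 0,"spin": 0.08},
    {"x": -0.19,"y": 0.065,"z": 0,"spin": 0.1},
    {"x": -0.228,"y": 0.078,"z": 0.01,"spin": 0.107},
    {"x": -0.268,"y": 0.088,"z": 0.02,"spin": 0.107},
    {"x": -0.308,"y": 0.091,"z": 0.03,"spin": 0.107},
    {"x": -0.348,"y": 0.093,"z": 0.04,"spin": 0.107},
    {"x": -0.388,"y": 0.095,"z": 0.05,"spin": 0.107},
  ],
)

```text
time: 2.02
position: [0.4615, 0.0156, 0.1838]
tool_rot: [[0.04, 0.999, 0.001], [0.999, -0.04, -0.0], [-0.0, 0.001, -1.0]]
ft_force: [0.3, 0.5, 0.2]
finger_gap: 0.998
```

```bash
python3 - <<'E'
from h import *
goj(-92,-55,17)
E
```

```text
t 2.02 pos [0.4615 0.0156 0.1838] jig [-258.5  -73.5] z 183.8 F [0.3 0.5 0.2] gap 0.998
shift [-0.1665  0.0183  0.1668] spin 0.0003 yaw -0.0397
```

Request:
carry_out(
  increments=[
    {"x": -0.035,"y": 0.004,"z": 0.02,"spin": 0},
    {"x": -0.07,"y": 0.008,"z": 0.04,"spin": 0},
    {"x": -0.105,"y": 0.012,"z": 0.06,"spin": 0},
    {"x": -0.14,"y": 0.016,"z": 0.08,"spin": 0},
    {"x": -0.166,"y": 0.018,"z": 0.105,"spin": 0},
    {"x": -0.166,"y": 0.018,"z": 0.13,"spin": 0},
    {"x": -0.166,"y": 0.018,"z": 0.15,"spin": 0},
    {"x": -0.166,"y": 0.018,"z": 0.16,"spin": 0},
    {"x": -0.166,"y": 0.018,"z": 0.166,"spin": 0},
    {"x": -0.166,"y": 0.018,"z": 0.166,"spin": 0},
  ],
)

```text
time: 2.85
position: [0.4728, -0.1506, 0.0173]
tool_rot: [[0.039, 0.999, -0.0], [0.999, -0.039, 0.0], [0.0, -0.0, -1.0]]
ft_force: [-0.8, -0.1, -0.4]
finger_gap: 1.0
```

```bash
python3 - <<'E'
from h import *
goj(-16,-55,17)
d=cam("top"); crop(d,(250,110,410,280),3,"pics/t2.png")
E
```

```text
t 2.85 pos [ 0.4728 -0.1506  0.0173] jig [-92.8 -55.6] z 17.3 F [-0.8 -0.1 -0.4] gap 1.0
shift [-0.0768  0.0005  0.0003] spin 0.0007 yaw -0.0393
```

View pics/t2.png

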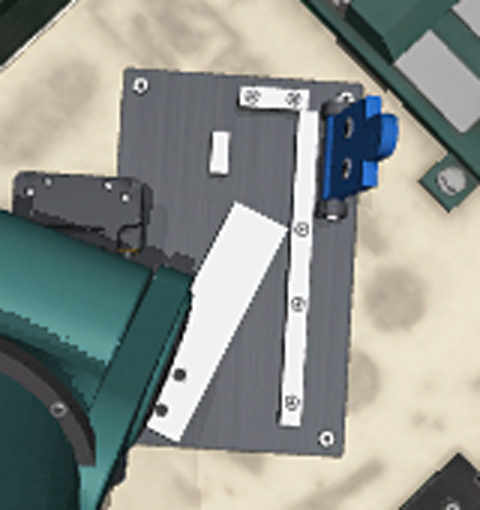

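Request:
carry_out(
  increments=[
    {"x": -0.006,"y": 0,"z": 0,"spin": 0},
    {"x": -0.012,"y": 0,"z": 0,"spin": 0},
    {"x": -0.018,"y": 0,"z": 0,"spin": 0},
    {"x": -0.024,"y": 0,"z": 0,"spin": 0},
    {"x": -0.03,"y": 0,"z": 0,"spin": 0},
    {"x": -0.035,"y": 0,"z": 0,"spin": 0},
    {"x": -0.04,"y": 0,"z": 0,"spin": 0},
    {"x": -0.045,"y": 0,"z": 0,"spin": 0},
    {"x": -0.05,"y": 0,"z": 0,"spin": 0},
    {"x": -0.055,"y": 0,"z": 0,"spin": 0},
  ],
)

```text
time: 3.73
position: [0.471, -0.2062, 0.0181]
tool_rot: [[0.039, 0.999, 0.001], [0.999, -0.039, 0.0], [0.0, 0.001, -1.0]]
ft_force: [-1.0, 1.6, -0.3]
finger_gap: 1.0
```

```bash
python3 - <<'E'
from h import *
goj(-16,-55,17)
d=cam("top"); crop(d,(250,110,410,280),3,"pics/t3.png")
d=cam("scene"); crop(d,(250,160,410,290),4,"pics/s3.png")
E
```

```text
t 3.73 pos [ 0.471  -0.2062  0.0181] jig [-37.3 -55.1] z 18.1 F [-1.   1.6 -0.3] gap 1.0
shift [-0.0213  0.0001  0.0011] spin 0.0008 yaw -0.0392
```

View pics/t3.png

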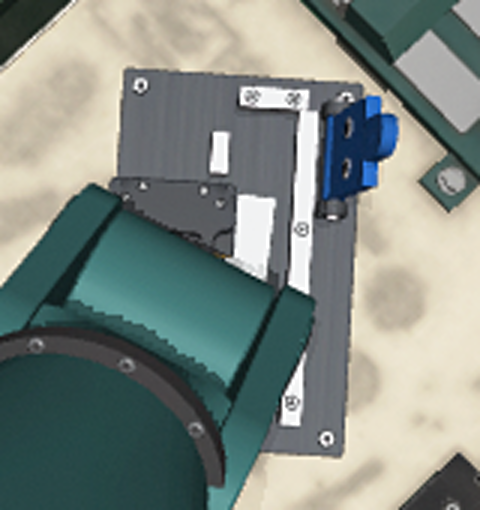

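View pics/s3.png

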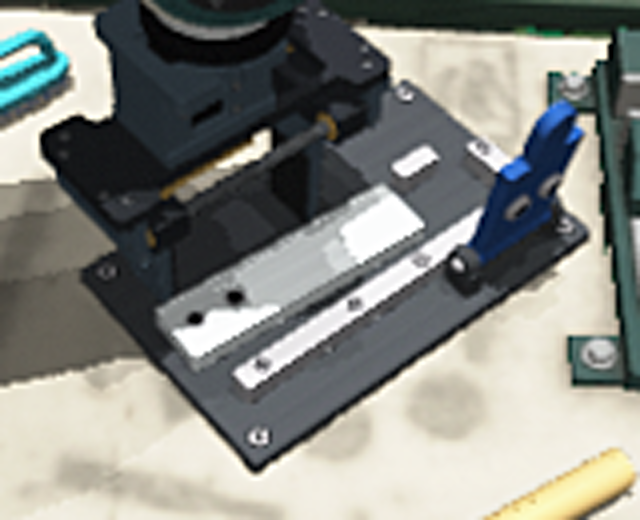

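Request:
carry_out(
  increments=[
    {"x": -0.003,"y": 0,"z": 0.001,"spin": 0},
    {"x": -0.006,"y": 0,"z": 0.001,"spin": 0},
    {"x": -0.009,"y": 0,"z": 0.001,"spin": 0},
    {"x": -0.012,"y": 0,"z": 0.001,"spin": 0},
    {"x": -0.0145,"y": 0,"z": 0.001,"spin": 0},
    {"x": -0.0165,"y": 0,"z": 0.001,"spin": 0},
    {"x": -0.018,"y": 0,"z": 0.001,"spin": 0},
    {"x": -0.019,"y": 0,"z": 0.001,"spin": 0},
    {"x": -0.0195,"y": 0,"z": 0.001,"spin": 0},
    {"x": -0.0195,"y": 0,"z": 0.001,"spin": 0},
  ],
)

```text
time: 4.67
position: [0.4706, -0.2261, 0.0172]
tool_rot: [[0.04, 0.999, 0.001], [0.999, -0.04, -0.001], [-0.0, 0.001, -1.0]]
ft_force: [0.7, -0.7, 1.1]
finger_gap: 1.0
```

```bash
python3 - <<'E'
from h import *
goj(-16,-55,17)
d=cam("scene"); crop(d,(250,160,410,290),5,"pics/s4.png")
E
```

```text
t 4.67 pos [ 0.4706 -0.2261  0.0172] jig [-17.3 -54.7] z 17.2 F [ 0.7 -0.7  1.1] gap 1.0
shift [-0.0013 -0.0003  0.0002] spin 0.0005 yaw -0.0395
```

View pics/s4.png

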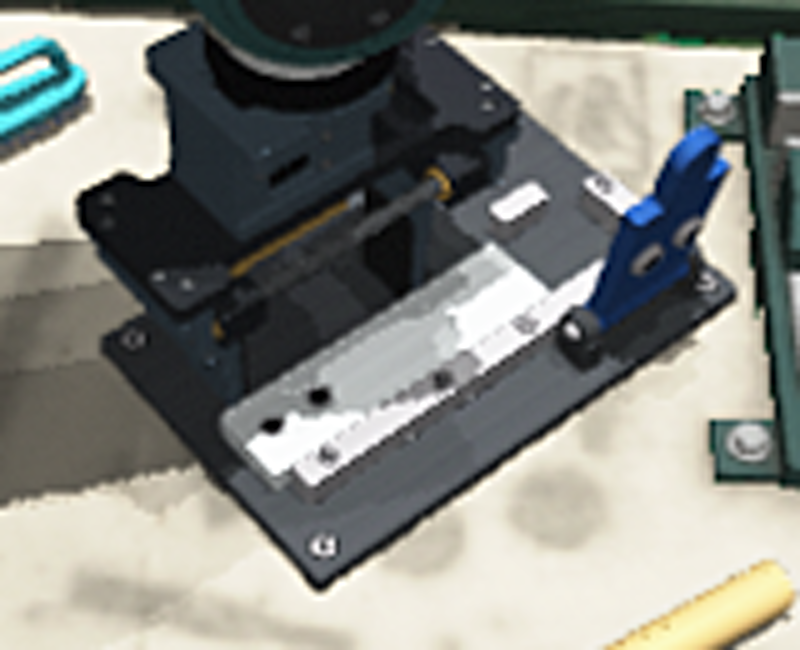

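Request:
carry_out(
  increments=[
    {"x": -0.0003,"y": 0,"z": 0,"spin": 0},
    {"x": -0.0006,"y": 0,"z": 0,"spin": 0},
    {"x": -0.0008,"y": 0,"z": 0,"spin": 0},
    {"x": -0.001,"y": 0,"z": 0,"spin": 0},
    {"x": -0.0012,"y": 0,"z": 0,"spin": 0},
    {"x": -0.0014,"y": 0,"z": 0,"spin": 0},
    {"x": -0.0016,"y": 0,"z": 0,"spin": 0},
    {"x": -0.0018,"y": 0,"z": 0,"spin": 0},
    {"x": -0.0018,"y": 0,"z": 0,"spin": 0},
    {"x": -0.0018,"y": 0,"z": 0,"spin": 0},
  ],
)

```text
time: 5.55
position: [0.4707, -0.2269, 0.0173]
tool_rot: [[0.04, 0.999, 0.001], [0.999, -0.04, 0.001], [0.001, 0.001, -1.0]]
ft_force: [4.7, 14.3, 3.9]
finger_gap: 0.998
```

```bash
python3 - <<'E'
from h import *
goj(-16,-55,17)
E
```

```text
t 5.55 pos [ 0.4707 -0.2269  0.0173] jig [-16.5 -54.6] z 17.3 F [ 4.7 14.3  3.9] gap 0.998
shift [-0.0005 -0.0004  0.0003] spin -0.0002 yaw -0.0402
```

Request:
carry_out(
  increments=[
    {"x": 0.006,"y": 0,"z": 0,"spin": 0},
    {"x": 0.014,"y": 0,"z": -0.004,"spin": 0},
    {"x": 0.018,"y": 0,"z": -0.02,"spin": 0},
    {"x": 0.018,"y": 0,"z": -0.04,"spin": 0},
    {"x": 0.014,"y": -0.02,"z": -0.05,"spin": 0},
    {"x": 0.006,"y": -0.04,"z": -0.06,"spin": 0},
    {"x": -0.005,"y": -0.06,"z": -0.06,"spin": 0},
    {"x": -0.015,"y": -0.08,"z": -0.06,"spin": 0},
    {"x": -0.026,"y": -0.096,"z": -0.06,"spin": 0},
    {"x": -0.037,"y": -0.11,"z": -0.06,"spin": 0},
  ],
  jaw=1,
  squeeze=20,
)

```text
time: 6.38
position: [0.3582, -0.2594, 0.0775]
tool_rot: [[0.04, 0.999, 0.002], [0.999, -0.04, 0.0], [0.0, 0.002, -1.0]]
ft_force: [-0.3, -0.8, -0.6]
finger_gap: 0.304
```

```bash
python3 - <<'E'
from h import *
goj(21,-165,17)
d=cam("top"); crop(d,(250,110,410,290),3,"pics/t5.png")
d=cam("scene"); crop(d,(250,160,410,290),4,"pics/s5.png")
E
```

```text
t 6.38 pos [ 0.3582 -0.2594  0.0775] jig [  20.5 -165.8] z 77.5 F [-0.3 -0.8 -0.6] gap 0.304
shift [-0.0005  0.0007  0.0605] spin 0.0 yaw -0.04
```

View pics/t5.png

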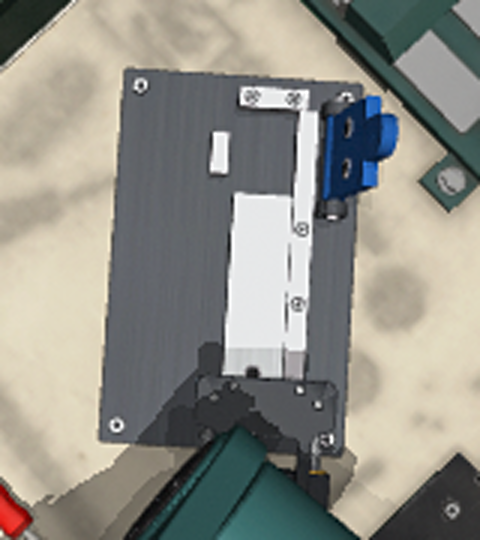

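View pics/s5.png

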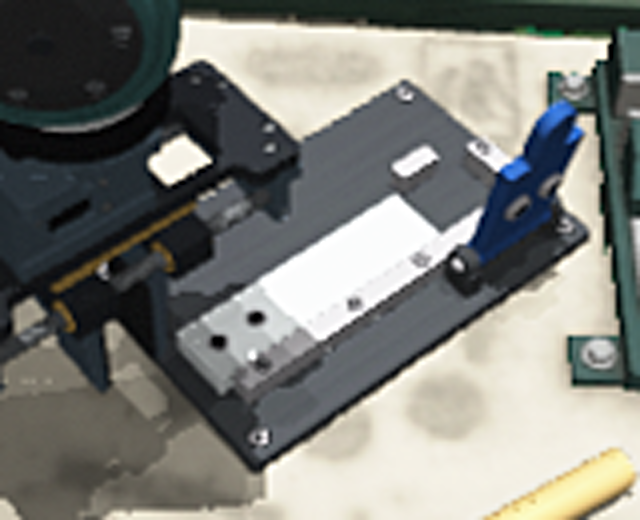

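Request:
carry_out(
  increments=[
    {"x": -0.0005,"y": 0,"z": 0.015,"spin": 0},
    {"x": -0.0005,"y": 0,"z": 0.03,"spin": 0},
    {"x": -0.0005,"y": 0,"z": 0.045,"spin": 0},
    {"x": -0.0005,"y": 0,"z": 0.055,"spin": 0},
    {"x": -0.0005,"y": 0.002,"z": 0.06,"spin": 0},
    {"x": -0.0005,"y": 0.006,"z": 0.06,"spin": 0},
    {"x": -0.0005,"y": 0.012,"z": 0.06,"spin": 0},
    {"x": -0.0005,"y": 0.018,"z": 0.06,"spin": 0},
    {"x": -0.0005,"y": 0.024,"z": 0.06,"spin": 0},
    {"x": -0.0005,"y": 0.029,"z": 0.06,"spin": 0},
  ],
)

```text
time: 7.32
position: [0.3881, -0.2619, 0.018]
tool_rot: [[0.042, 0.999, 0.002], [0.999, -0.042, -0.0], [-0.0, 0.002, -1.0]]
ft_force: [-0.3, -0.2, 0.1]
finger_gap: 0.003
```

```bash
python3 - <<'E'
from h import *
goj(21,-74,17)
d=cam("scene"); crop(d,(250,160,410,290),4,"pics/s6.png")
E
```

```text
t 7.32 pos [ 0.3881 -0.2619  0.018 ] jig [  21.8 -135.7] z 18.0 F [-0.3 -0.2  0.1] gap 0.003
shift [0.0009 0.0617 0.0011] spin -0.0016 yaw -0.0416
```

View pics/s6.png

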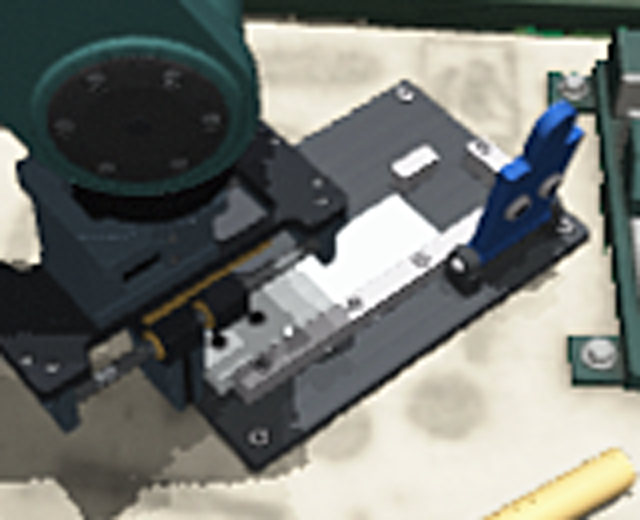

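Request:
carry_out(
  increments=[
    {"x": 0.0005,"y": 0.004,"z": 0.001,"spin": 0},
    {"x": 0.001,"y": 0.009,"z": 0.001,"spin": 0},
    {"x": 0.001,"y": 0.014,"z": 0.001,"spin": 0},
    {"x": 0.001,"y": 0.019,"z": 0.001,"spin": 0},
    {"x": 0.0008,"y": 0.024,"z": 0.001,"spin": 0},
    {"x": 0.0006,"y": 0.029,"z": 0.001,"spin": 0},
    {"x": 0.0004,"y": 0.034,"z": 0.001,"spin": 0},
    {"x": 0.0003,"y": 0.039,"z": 0.001,"spin": 0},
    {"x": 0.0002,"y": 0.044,"z": 0.001,"spin": 0},
    {"x": 0,"y": 0.048,"z": 0.001,"spin": 0},
  ],
)

```text
time: 8.2
position: [0.4358, -0.2633, 0.0168]
tool_rot: [[0.041, 0.999, -0.0], [0.999, -0.041, 0.001], [0.001, -0.0, -1.0]]
ft_force: [-8.8, 2.6, 7.3]
finger_gap: 0.007
```

```bash
python3 - <<'E'
from h import *
goj(21,-74,17)
d=cam("scene"); crop(d,(250,160,410,290),4,"pics/s7.png")
d=cam("top"); crop(d,(250,110,410,290),3,"pics/t7.png")
E
```

```text
t 8.2 pos [ 0.4358 -0.2633  0.0168] jig [ 21.3 -88. ] z 16.8 F [-8.8  2.6  7.3] gap 0.007
shift [ 0.0003  0.014  -0.0002] spin -0.0015 yaw -0.0415
```

View pics/s7.png

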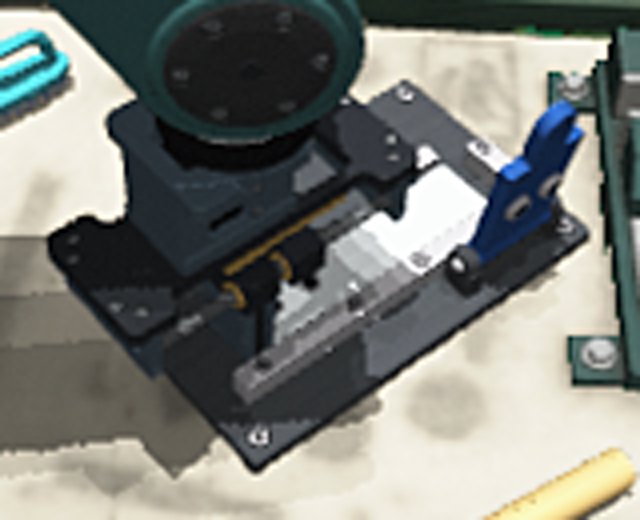

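View pics/t7.png

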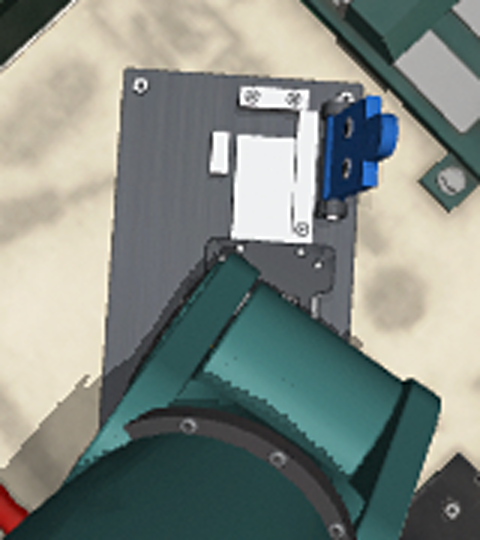

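Request:
carry_out(
  increments=[
    {"x": 0.0003,"y": 0.002,"z": 0,"spin": 0},
    {"x": 0.0003,"y": 0.004,"z": 0,"spin": 0},
    {"x": 0.0003,"y": 0.006,"z": 0,"spin": 0},
    {"x": 0.0003,"y": 0.0075,"z": 0,"spin": 0},
    {"x": 0.0003,"y": 0.009,"z": 0,"spin": 0},
    {"x": 0.0003,"y": 0.0105,"z": 0,"spin": 0},
    {"x": 0.0003,"y": 0.0115,"z": 0,"spin": 0},
    {"x": 0.0003,"y": 0.0125,"z": 0,"spin": 0},
    {"x": 0.0003,"y": 0.013,"z": 0,"spin": 0},
    {"x": 0.0003,"y": 0.0135,"z": 0,"spin": 0},
  ],
)

```text
time: 9.13
position: [0.4499, -0.2637, 0.0168]
tool_rot: [[0.041, 0.999, 0.001], [0.999, -0.041, 0.001], [0.001, 0.001, -1.0]]
ft_force: [-1.9, -0.2, -1.0]
finger_gap: 0.001
```

```bash
python3 - <<'E'
from h import *
goj(21,-74,17)
d=cam("top"); crop(d,(290,120,390,220),6,"pics/t8.png")
E
```

```text
t 9.13 pos [ 0.4499 -0.2637  0.0168] jig [ 21.1 -73.9] z 16.8 F [-1.9 -0.2 -1. ] gap 0.001
shift [ 0.0001 -0.0001 -0.0002] spin -0.0013 yaw -0.0413
```

View pics/t8.png

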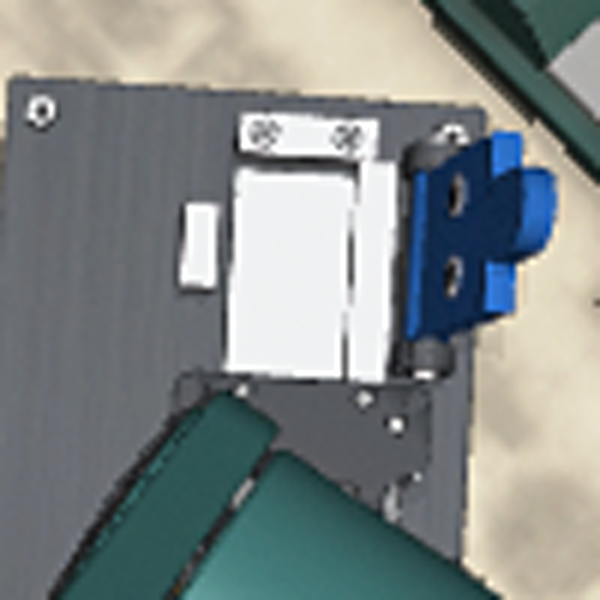

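Request:
carry_out(
  increments=[
    {"x": 0,"y": 0.0004,"z": 0,"spin": 0},
    {"x": 0,"y": 0.0008,"z": 0,"spin": 0},
    {"x": 0,"y": 0.0012,"z": 0,"spin": 0},
    {"x": 0,"y": 0.0016,"z": 0,"spin": 0},
    {"x": 0,"y": 0.002,"z": 0,"spin": 0},
    {"x": 0,"y": 0.0024,"z": 0,"spin": 0},
    {"x": 0,"y": 0.0027,"z": 0,"spin": 0},
    {"x": 0,"y": 0.003,"z": 0,"spin": 0},
    {"x": 0,"y": 0.003,"z": 0,"spin": 0},
    {"x": 0,"y": 0.003,"z": 0,"spin": 0},
  ],
)

```text
time: 10.02
position: [0.4531, -0.2639, 0.0169]
tool_rot: [[0.041, 0.999, 0.001], [0.999, -0.041, 0.001], [0.001, 0.001, -1.0]]
ft_force: [0.3, 0.6, -0.9]
finger_gap: 0.003
```

```bash
python3 - <<'E'
from h import *
goj(21,-74,17)
d=cam("top"); crop(d,(290,120,390,220),6,"pics/t9.png")
E
```

```text
t 10.02 pos [ 0.4531 -0.2639  0.0169] jig [ 21.2 -70.7] z 16.9 F [ 0.3  0.6 -0.9] gap 0.003
shift [ 0.0002 -0.0033 -0.0001] spin -0.0014 yaw -0.0414
```

View pics/t9.png

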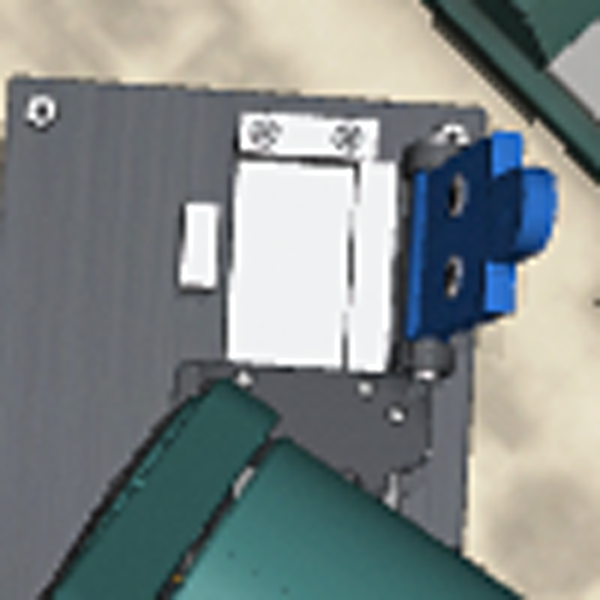

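Request:
carry_out(
  increments=[
    {"x": 0,"y": 0.0003,"z": 0,"spin": 0},
    {"x": 0,"y": 0.0006,"z": 0,"spin": 0},
    {"x": 0,"y": 0.0009,"z": 0,"spin": 0},
    {"x": 0,"y": 0.0012,"z": 0,"spin": 0},
    {"x": 0,"y": 0.0015,"z": 0,"spin": 0},
    {"x": 0,"y": 0.0017,"z": 0,"spin": 0},
    {"x": 0,"y": 0.0019,"z": 0,"spin": 0},
    {"x": 0,"y": 0.002,"z": 0,"spin": 0},
    {"x": 0,"y": 0.002,"z": 0,"spin": 0},
    {"x": 0,"y": 0.002,"z": 0,"spin": 0},
  ],
)

```text
time: 10.9
position: [0.455, -0.264, 0.0169]
tool_rot: [[0.041, 0.999, 0.001], [0.999, -0.041, 0.001], [0.001, 0.001, -1.0]]
ft_force: [-1.7, -0.3, 0.0]
finger_gap: 0.005
```

```bash
python3 - <<'E'
from h import *
goj(21,-74,17)
E
```

```text
t 10.9 pos [ 0.455  -0.264   0.0169] jig [ 21.1 -68.8] z 16.9 F [-1.7 -0.3  0. ] gap 0.005
shift [ 0.0001 -0.0052 -0.0001] spin -0.0013 yaw -0.0413
```

Request:
carry_out(
  increments=[
    {"x": 0,"y": 0.0003,"z": 0,"spin": 0},
    {"x": 0,"y": 0.0006,"z": 0,"spin": 0},
    {"x": 0,"y": 0.0009,"z": 0,"spin": 0},
    {"x": 0,"y": 0.0012,"z": 0,"spin": 0},
    {"x": 0,"y": 0.0015,"z": 0,"spin": 0},
    {"x": 0,"y": 0.0017,"z": 0,"spin": 0},
    {"x": 0,"y": 0.0019,"z": 0,"spin": 0},
    {"x": 0,"y": 0.002,"z": 0,"spin": 0},
    {"x": 0,"y": 0.002,"z": 0,"spin": 0},
    {"x": 0,"y": 0.002,"z": 0,"spin": 0},
  ],
)

```text
time: 11.73
position: [0.4552, -0.2638, 0.0168]
tool_rot: [[0.041, 0.999, -0.003], [0.999, -0.041, 0.002], [0.002, -0.003, -1.0]]
ft_force: [-16.7, -4.7, 12.1]
finger_gap: 0.003
```

```bash
python3 - <<'E'
from h import *
goj(21,-74,17)
d=cam("top"); crop(d,(290,120,390,220),6,"pics/t10.png")
E
```

```text
t 11.73 pos [ 0.4552 -0.2638  0.0168] jig [ 21.  -68.6] z 16.8 F [-16.7  -4.7  12.1] gap 0.003
shift [-0.     -0.0054 -0.0002] spin -0.001 yaw -0.041
```

View pics/t10.png

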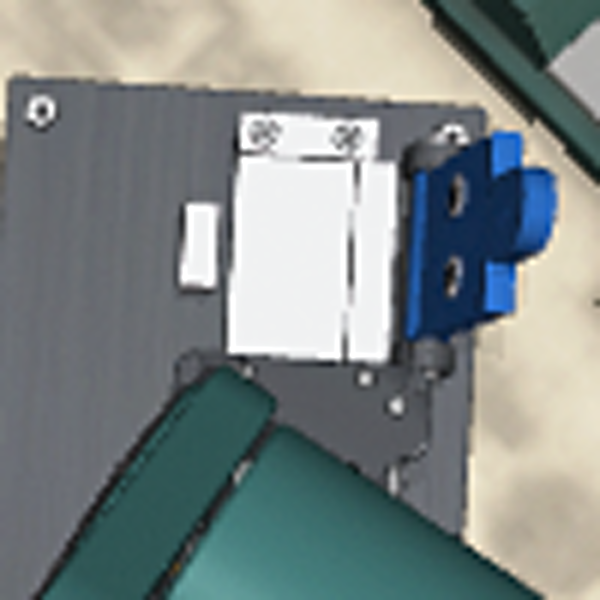

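Request:
carry_out(
  increments=[
    {"x": 0,"y": -0.004,"z": 0,"spin": 0},
    {"x": 0,"y": -0.01,"z": -0.005,"spin": 0},
    {"x": 0,"y": -0.014,"z": -0.025,"spin": 0},
    {"x": 0.005,"y": -0.014,"z": -0.045,"spin": 0},
    {"x": 0.015,"y": -0.005,"z": -0.05,"spin": 0},
    {"x": 0.027,"y": 0.01,"z": -0.05,"spin": 0},
    {"x": 0.039,"y": 0.025,"z": -0.05,"spin": 0},
    {"x": 0.051,"y": 0.04,"z": -0.05,"spin": 0},
    {"x": 0.063,"y": 0.055,"z": -0.05,"spin": 0},
    {"x": 0.071,"y": 0.068,"z": -0.05,"spin": 0},
  ],
)

```text
time: 12.62
position: [0.5273, -0.1949, 0.0673]
tool_rot: [[0.041, 0.999, -0.001], [0.999, -0.041, 0.002], [0.001, -0.001, -1.0]]
ft_force: [-0.3, -0.4, -1.2]
finger_gap: 0.005
```

```bash
python3 - <<'E'
from h import *
goj(-50,0,17)
E
```

```text
t 12.62 pos [ 0.5273 -0.1949  0.0673] jig [-50.7   0.7] z 67.3 F [-0.3 -0.4 -1.2] gap 0.005
shift [-0.0008 -0.0006  0.0503] spin -0.0006 yaw -0.0406
```

Request:
carry_out(
  increments=[
    {"x": 0,"y": 0,"z": 0.01,"spin": 0},
    {"x": 0,"y": 0,"z": 0.025,"spin": 0},
    {"x": 0,"y": 0,"z": 0.038,"spin": 0},
    {"x": 0,"y": 0,"z": 0.046,"spin": 0},
    {"x": 0,"y": 0,"z": 0.05,"spin": 0},
    {"x": 0,"y": 0,"z": 0.05,"spin": 0},
    {"x": -0.006,"y": 0,"z": 0.05,"spin": 0},
    {"x": -0.013,"y": 0,"z": 0.05,"spin": 0},
    {"x": -0.02,"y": 0,"z": 0.05,"spin": 0},
    {"x": -0.026,"y": 0,"z": 0.05,"spin": 0},
  ],
  jaw=-0.5,
)

```text
time: 13.45
position: [0.5265, -0.2221, 0.0178]
tool_rot: [[0.041, 0.999, -0.0], [0.999, -0.041, 0.001], [0.001, -0.0, -1.0]]
ft_force: [0.3, -0.7, 0.1]
finger_gap: 0.707
```

```bash
python3 - <<'E'
from h import *
goj(-16,0,17)
d=cam("top"); crop(d,(290,120,390,220),6,"pics/t11.png")
E
```

```text
t 13.45 pos [ 0.5265 -0.2221  0.0178] jig [-23.6   0.9] z 17.8 F [ 0.3 -0.7  0.1] gap 0.707
shift [-0.0076 -0.0009  0.0008] spin -0.001 yaw -0.041
```

View pics/t11.png

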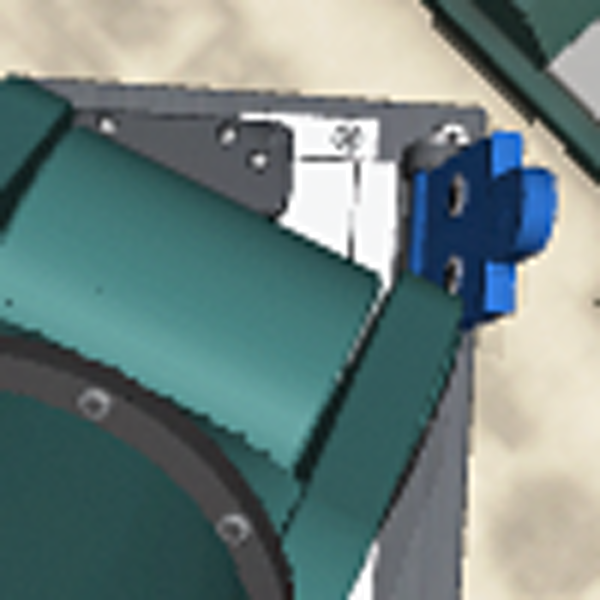

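Request:
carry_out(
  increments=[
    {"x": -0.002,"y": 0,"z": 0.0005,"spin": 0},
    {"x": -0.004,"y": 0,"z": 0.0005,"spin": 0},
    {"x": -0.005,"y": 0,"z": 0.0005,"spin": 0},
    {"x": -0.0058,"y": 0,"z": 0.0005,"spin": 0},
    {"x": -0.0064,"y": 0,"z": 0.0005,"spin": 0},
    {"x": -0.0069,"y": 0,"z": 0.0005,"spin": 0},
    {"x": -0.0073,"y": 0,"z": 0.0005,"spin": 0},
    {"x": -0.0076,"y": 0,"z": 0.0005,"spin": 0},
    {"x": -0.0079,"y": 0,"z": 0.0005,"spin": 0},
    {"x": -0.0082,"y": 0,"z": 0.0005,"spin": 0},
  ],
)

```text
time: 14.33
position: [0.5262, -0.2293, 0.0172]
tool_rot: [[0.042, 0.999, -0.001], [0.999, -0.042, 0.003], [0.003, -0.001, -1.0]]
ft_force: [5.1, 20.8, 4.4]
finger_gap: 0.747
```

```bash
python3 - <<'E'
from h import *
goj(-16,0,17)
d=cam("scene"); crop(d,(250,160,410,290),5,"pics/s12.png")
E
```

```text
t 14.33 pos [ 0.5262 -0.2293  0.0172] jig [-16.3   1. ] z 17.2 F [ 5.1 20.8  4.4] gap 0.747
shift [-0.0003 -0.001   0.0002] spin -0.0018 yaw -0.0418
```

View pics/s12.png

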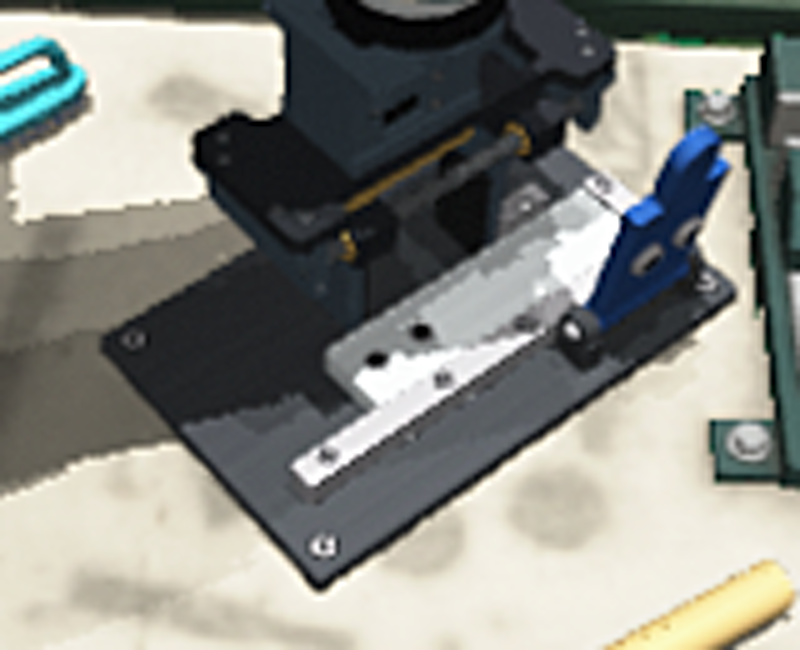

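Request:
carry_out(
  increments=[
    {"x": 0.004,"y": 0,"z": 0,"spin": 0},
    {"x": 0.01,"y": 0,"z": 0,"spin": 0},
    {"x": 0.018,"y": 0,"z": -0.005,"spin": 0},
    {"x": 0.022,"y": 0,"z": -0.025,"spin": 0},
    {"x": 0.022,"y": -0.005,"z": -0.045,"spin": 0},
    {"x": 0.022,"y": -0.025,"z": -0.06,"spin": 0},
    {"x": 0.015,"y": -0.055,"z": -0.06,"spin": 0},
    {"x": 0.005,"y": -0.085,"z": -0.06,"spin": 0},
    {"x": -0.012,"y": -0.105,"z": -0.06,"spin": 0},
    {"x": -0.034,"y": -0.125,"z": -0.06,"spin": 0},
  ],
)

```text
time: 15.22
position: [0.3985, -0.2574, 0.0776]
tool_rot: [[0.04, 0.999, -0.001], [0.999, -0.04, 0.003], [0.003, -0.001, -1.0]]
ft_force: [-0.5, -0.3, 0.2]
finger_gap: 0.752
```

```bash
python3 - <<'E'
from h import *
goj(20,-92,17)
d=cam("top"); crop(d,(290,120,390,220),6,"pics/t13.png")
d=cam("scene"); crop(d,(300,180,400,270),6,"pics/s13.png")
E
```

```text
t 15.22 pos [ 0.3985 -0.2574  0.0776] jig [  16.9 -125.5] z 77.6 F [-0.5 -0.3  0.2] gap 0.752
shift [-0.0033  0.0336  0.0606] spin -0.0004 yaw -0.0404
```

View pics/t13.png

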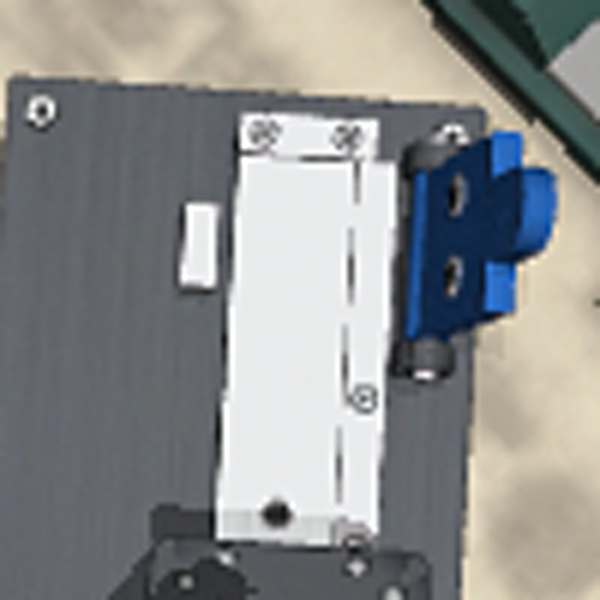

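View pics/s13.png

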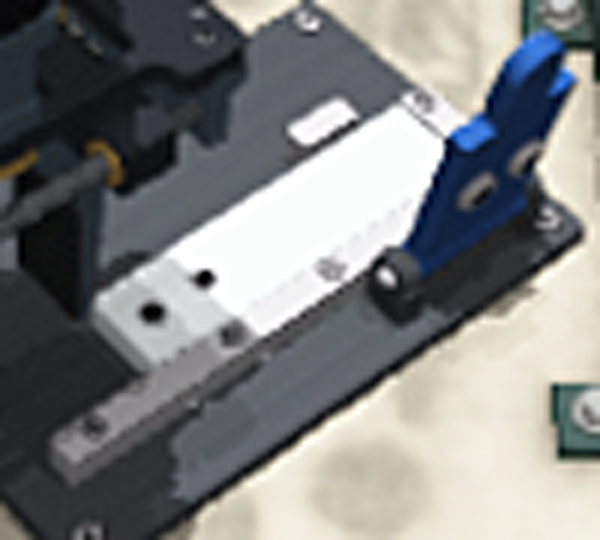

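Request:
carry_out(
  increments=[
    {"x": -0.002,"y": 0,"z": 0.0,"spin": 0},
    {"x": -0.003,"y": 0,"z": 0.0,"spin": 0},
    {"x": -0.003,"y": 0,"z": 0.0,"spin": 0},
    {"x": -0.003,"y": 0,"z": 0.0,"spin": 0},
    {"x": -0.003,"y": 0,"z": 0.01,"spin": 0},
    {"x": -0.003,"y": 0.005,"z": 0.025,"spin": 0},
    {"x": -0.003,"y": 0.01,"z": 0.04,"spin": 0},
    {"x": -0.003,"y": 0.015,"z": 0.05,"spin": 0},
    {"x": -0.003,"y": 0.02,"z": 0.06,"spin": 0},
    {"x": -0.003,"y": 0.025,"z": 0.06,"spin": 0},
  ],
  jaw=1,
)

```text
time: 16.15
position: [0.422, -0.2621, 0.0152]
tool_rot: [[0.043, 0.999, -0.004], [0.999, -0.043, 0.005], [0.004, -0.004, -1.0]]
ft_force: [-0.6, 0.5, 0.1]
finger_gap: 0.054
```

```bash
python3 - <<'E'
from h import *
goj(20,-69,17)
E
```

```text
t 16.15 pos [ 0.422  -0.2621  0.0152] jig [  20.6 -101.9] z 15.2 F [-0.6  0.5  0.1] gap 0.054
shift [ 0.0007  0.0329 -0.0019] spin -0.0033 yaw -0.0433
```

Request:
carry_out(
  increments=[
    {"x": 0.0007,"y": 0.006,"z": -0.0015,"spin": -0.003},
    {"x": 0.0007,"y": 0.012,"z": -0.0015,"spin": -0.003},
    {"x": 0.0007,"y": 0.018,"z": -0.0015,"spin": -0.003},
    {"x": 0.0007,"y": 0.023,"z": -0.0015,"spin": -0.003},
    {"x": 0.0007,"y": 0.027,"z": -0.0015,"spin": -0.003},
    {"x": 0.0007,"y": 0.03,"z": -0.0015,"spin": -0.003},
    {"x": 0.0007,"y": 0.0315,"z": -0.0015,"spin": -0.003},
    {"x": 0.0007,"y": 0.0325,"z": -0.0015,"spin": -0.003},
    {"x": 0.0007,"y": 0.0333,"z": -0.0015,"spin": -0.003},
    {"x": 0.0007,"y": 0.034,"z": -0.0015,"spin": -0.003},
  ],
)

```text
time: 16.98
position: [0.4551, -0.2627, 0.0166]
tool_rot: [[0.04, 0.999, -0.005], [0.999, -0.04, 0.005], [0.005, -0.006, -1.0]]
ft_force: [-11.7, -3.5, 10.2]
finger_gap: 0.001
```

```bash
python3 - <<'E'
from h import *
goj(20,-69,17)
E
```

```text
t 16.98 pos [ 0.4551 -0.2627  0.0166] jig [ 19.9 -68.8] z 16.6 F [-11.7  -3.5  10.2] gap 0.001
shift [-0.0001 -0.0003 -0.0004] spin -0.0 yaw -0.04
```

Request:
carry_out(
  increments=[
    {"x": 0,"y": -0.005,"z": 0,"spin": 0},
    {"x": 0,"y": -0.014,"z": -0.005,"spin": 0},
    {"x": 0,"y": -0.016,"z": -0.03,"spin": 0},
    {"x": 0,"y": -0.016,"z": -0.065,"spin": 0},
    {"x": -0.01,"y": -0.016,"z": -0.1,"spin": 0},
    {"x": -0.03,"y": -0.01,"z": -0.13,"spin": 0},
    {"x": -0.055,"y": 0.0,"z": -0.155,"spin": 0},
    {"x": -0.08,"y": 0.015,"z": -0.175,"spin": 0},
    {"x": -0.1,"y": 0.035,"z": -0.185,"spin": 0},
    {"x": -0.112,"y": 0.06,"z": -0.185,"spin": 0},
  ],
)

```text
time: 17.82
position: [0.5119, -0.3807, 0.2041]
tool_rot: [[0.042, 0.999, -0.002], [0.999, -0.042, 0.002], [0.002, -0.002, -1.0]]
ft_force: [0.4, 0.4, 0.3]
finger_gap: 0.005
```

```bash
python3 - <<'E'
from h import *
goj(130,68,132)
d=cam("top"); crop(d,(290,120,390,220),6,"pics/t14.png")
E
```

```text
t 17.82 pos [ 0.5119 -0.3807  0.2041] jig [135.5  -7.2] z 204.1 F [0.4 0.4 0.3] gap 0.005
shift [0.0055 0.0754 0.072 ] spin -0.0017 yaw -0.0417
```

View pics/t14.png

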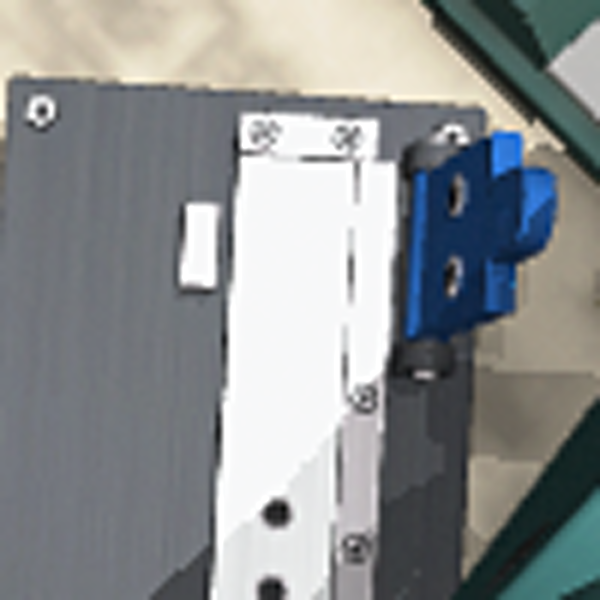

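Request:
carry_out(
  increments=[
    {"x": 0.001,"y": 0.012,"z": 0,"spin": 0},
    {"x": 0.002,"y": 0.03,"z": 0,"spin": 0},
    {"x": 0.004,"y": 0.048,"z": 0.01,"spin": -0.001},
    {"x": 0.0055,"y": 0.064,"z": 0.025,"spin": -0.002},
    {"x": 0.0055,"y": 0.073,"z": 0.04,"spin": -0.002},
    {"x": 0.0055,"y": 0.0755,"z": 0.055,"spin": -0.002},
    {"x": 0.0055,"y": 0.0755,"z": 0.065,"spin": -0.002},
    {"x": 0.0055,"y": 0.0755,"z": 0.071,"spin": -0.002},
    {"x": 0.0055,"y": 0.0755,"z": 0.072,"spin": -0.002},
    {"x": 0.0055,"y": 0.0755,"z": 0.072,"spin": -0.002},
  ],
)

```text
time: 18.7
position: [0.5905, -0.3794, 0.1311]
tool_rot: [[0.04, 0.999, -0.001], [0.999, -0.04, 0.002], [0.002, -0.001, -1.0]]
ft_force: [0.3, -0.6, -0.3]
finger_gap: 0.004
```

```bash
python3 - <<'E'
from h import *
goj(87,68,132)
d=cam("scene"); crop(d,(300,130,430,270),4,"pics/s15.png")
E
```

```text
t 18.7 pos [ 0.5905 -0.3794  0.1311] jig [131.1  71.2] z 131.1 F [ 0.3 -0.6 -0.3] gap 0.004
shift [ 0.0441 -0.0032 -0.0008] spin 0.0001 yaw -0.0399
```

View pics/s15.png

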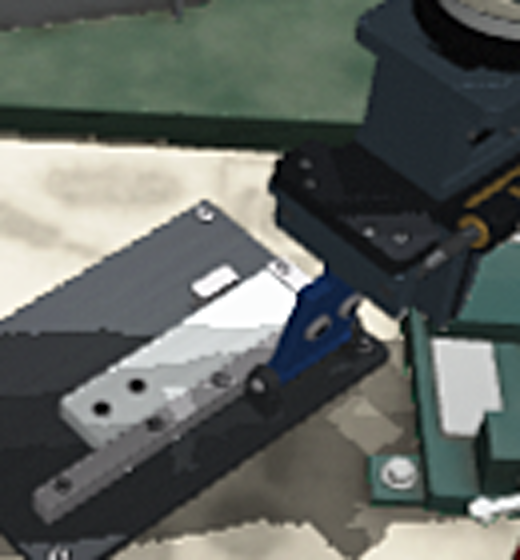

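Request:
carry_out(
  increments=[
    {"x": 0.005,"y": -0.001,"z": 0,"spin": 0},
    {"x": 0.011,"y": -0.002,"z": 0,"spin": 0},
    {"x": 0.016,"y": -0.003,"z": 0,"spin": 0},
    {"x": 0.02,"y": -0.003,"z": 0,"spin": 0},
    {"x": 0.024,"y": -0.003,"z": 0,"spin": 0},
    {"x": 0.028,"y": -0.003,"z": 0,"spin": 0},
    {"x": 0.032,"y": -0.003,"z": 0,"spin": 0},
    {"x": 0.036,"y": -0.003,"z": 0,"spin": 0},
    {"x": 0.04,"y": -0.003,"z": 0,"spin": 0},
    {"x": 0.044,"y": -0.003,"z": 0,"spin": 0},
  ],
)

```text
time: 19.58
position: [0.5897, -0.3352, 0.1318]
tool_rot: [[0.04, 0.999, -0.0], [0.999, -0.04, 0.001], [0.001, -0.0, -1.0]]
ft_force: [0.3, -2.1, 1.3]
finger_gap: 0.006
```

```bash
python3 - <<'E'
from h import *
goj(37,68,121)
d=cam("scene"); crop(d,(300,130,430,270),4,"pics/s16.png")
E
```

```text
t 19.58 pos [ 0.5897 -0.3352  0.1318] jig [87.  68.7] z 131.8 F [ 0.3 -2.1  1.3] gap 0.006
shift [ 0.05   -0.0007  0.0108] spin 0.0002 yaw -0.0398
```

View pics/s16.png

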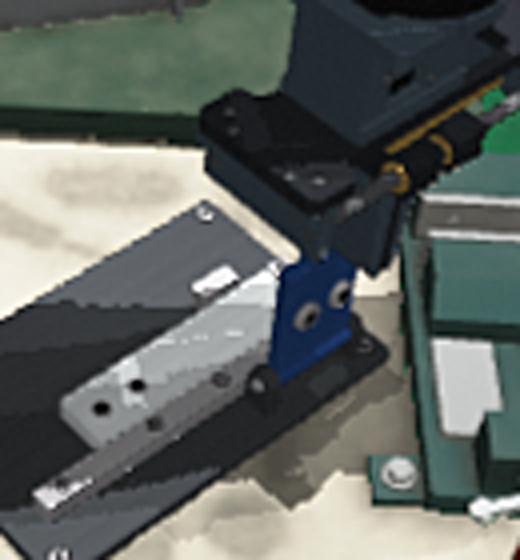

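Request:
carry_out(
  increments=[
    {"x": 0.006,"y": -0.0005,"z": 0,"spin": 0},
    {"x": 0.013,"y": -0.0005,"z": 0.0005,"spin": 0},
    {"x": 0.019,"y": -0.0005,"z": 0.001,"spin": 0},
    {"x": 0.0255,"y": -0.0005,"z": 0.002,"spin": 0},
    {"x": 0.032,"y": -0.0005,"z": 0.004,"spin": 0},
    {"x": 0.0385,"y": -0.0005,"z": 0.006,"spin": 0},
    {"x": 0.044,"y": -0.0005,"z": 0.008,"spin": 0},
    {"x": 0.0495,"y": -0.0005,"z": 0.0105,"spin": 0},
    {"x": 0.0555,"y": -0.0005,"z": 0.014,"spin": 0},
    {"x": 0.0615,"y": -0.0005,"z": 0.0175,"spin": 0},
  ],
)

```text
time: 20.47
position: [0.5916, -0.2726, 0.1139]
tool_rot: [[0.04, 0.999, -0.001], [0.999, -0.04, 0.002], [0.002, -0.001, -1.0]]
ft_force: [-0.7, -1.4, 0.2]
finger_gap: 0.005
```

```bash
python3 - <<'E'
from h import *
goj(-0.4,68,87.3)
d=cam("scene"); crop(d,(270,130,410,270),4,"pics/s17.png")
E
```

```text
t 20.47 pos [ 0.5916 -0.2726  0.1139] jig [24.3 68.1] z 113.9 F [-0.7 -1.4  0.2] gap 0.005
shift [ 0.0246 -0.      0.0267] spin 0.0004 yaw -0.0396
```

View pics/s17.png

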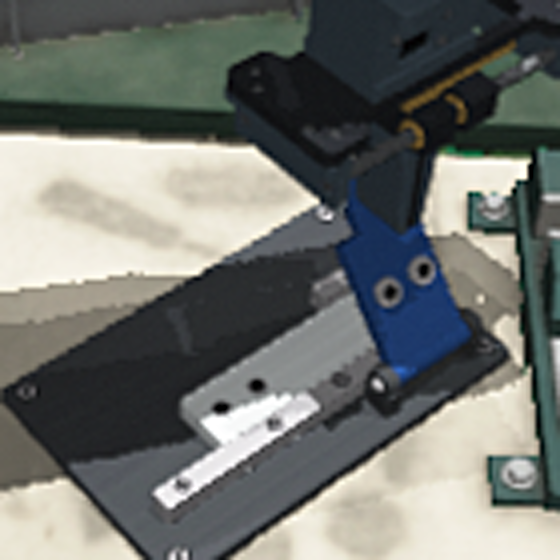

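Request:
carry_out(
  increments=[
    {"x": 0.004,"y": 0,"z": 0.0035,"spin": 0},
    {"x": 0.008,"y": 0,"z": 0.007,"spin": 0},
    {"x": 0.013,"y": 0,"z": 0.012,"spin": 0},
    {"x": 0.0175,"y": 0,"z": 0.017,"spin": 0},
    {"x": 0.0215,"y": 0,"z": 0.022,"spin": 0},
    {"x": 0.025,"y": 0,"z": 0.0265,"spin": 0},
    {"x": 0.027,"y": 0,"z": 0.0305,"spin": 0},
    {"x": 0.029,"y": 0,"z": 0.0345,"spin": 0},
    {"x": 0.031,"y": 0,"z": 0.038,"spin": 0},
    {"x": 0.0325,"y": 0,"z": 0.0415,"spin": 0},
  ],
)

```text
time: 21.35
position: [0.5924, -0.2388, 0.0713]
tool_rot: [[0.039, 0.999, -0.002], [0.999, -0.039, 0.002], [0.002, -0.002, -1.0]]
ft_force: [-0.6, -0.1, 0.6]
finger_gap: 0.004
```

```bash
python3 - <<'E'
from h import *
goj(-16,68,39)
E
```

```text
t 21.35 pos [ 0.5924 -0.2388  0.0713] jig [-9.5 67.5] z 71.3 F [-0.6 -0.1  0.6] gap 0.004
shift [0.0064 0.0006 0.0324] spin 0.0006 yaw -0.0394
```

Request:
carry_out(
  increments=[
    {"x": 0.0012,"y": 0.0005,"z": 0.004,"spin": 0},
    {"x": 0.0024,"y": 0.0005,"z": 0.008,"spin": 0},
    {"x": 0.0035,"y": 0.0005,"z": 0.012,"spin": 0},
    {"x": 0.0043,"y": 0.0005,"z": 0.016,"spin": 0},
    {"x": 0.005,"y": 0.0005,"z": 0.0195,"spin": 0},
    {"x": 0.0055,"y": 0.0005,"z": 0.0225,"spin": 0},
    {"x": 0.006,"y": 0.0005,"z": 0.025,"spin": 0},
    {"x": 0.0063,"y": 0.0005,"z": 0.027,"spin": 0},
    {"x": 0.0064,"y": 0.0005,"z": 0.029,"spin": 0},
    {"x": 0.0065,"y": 0.0005,"z": 0.0305,"spin": 0},
  ],
)

```text
time: 22.18
position: [0.5932, -0.2323, 0.0407]
tool_rot: [[0.039, 0.999, -0.002], [0.999, -0.039, 0.002], [0.002, -0.002, -1.0]]
ft_force: [0.6, 0.5, 1.8]
finger_gap: 0.002
```

```bash
python3 - <<'E'
from h import *
goj(-16,68,39)
d=cam("scene"); crop(d,(270,130,410,270),4,"pics/s18.png")
E
```

```text
t 22.18 pos [ 0.5932 -0.2323  0.0407] jig [-16.1  68. ] z 40.7 F [0.6 0.5 1.8] gap 0.002
shift [-0.0001  0.      0.0017] spin 0.0005 yaw -0.0395
```

View pics/s18.png

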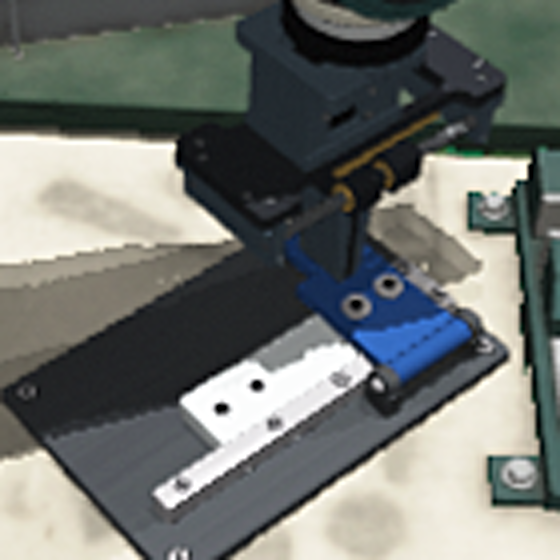

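Nearly shut; press slowly to the rest.

Request:
carry_out(
  increments=[
    {"x": 0,"y": 0,"z": 0.0003,"spin": 0},
    {"x": 0,"y": 0,"z": 0.0006,"spin": 0},
    {"x": 0,"y": 0,"z": 0.0009,"spin": 0},
    {"x": 0,"y": 0,"z": 0.0012,"spin": 0},
    {"x": 0,"y": 0,"z": 0.0015,"spin": 0},
    {"x": 0,"y": 0,"z": 0.0018,"spin": 0},
    {"x": 0,"y": 0,"z": 0.002,"spin": 0},
    {"x": 0,"y": 0,"z": 0.0022,"spin": 0},
    {"x": 0,"y": 0,"z": 0.0023,"spin": 0},
    {"x": 0,"y": 0,"z": 0.0023,"spin": 0},
  ],
)

```text
time: 23.07
position: [0.5932, -0.2322, 0.0391]
tool_rot: [[0.039, 0.999, -0.002], [0.999, -0.039, 0.003], [0.003, -0.002, -1.0]]
ft_force: [-5.4, 3.2, 16.2]
finger_gap: 0.001
```

```bash
python3 - <<'E'
from h import *
goj(-16,68,39)
E
```

```text
t 23.07 pos [ 0.5932 -0.2322  0.0391] jig [-16.1  68. ] z 39.1 F [-5.4  3.2 16.2] gap 0.001
shift [-0.0001  0.      0.0001] spin 0.0006 yaw -0.0394
```

Request:
carry_out(
  increments=[
    {"x": 0,"y": 0,"z": -0.003,"spin": 0},
    {"x": 0,"y": 0,"z": -0.01,"spin": 0},
    {"x": 0,"y": 0,"z": -0.025,"spin": 0},
    {"x": 0,"y": 0,"z": -0.05,"spin": 0},
    {"x": 0.01,"y": 0,"z": -0.08,"spin": 0},
    {"x": 0.035,"y": 0,"z": -0.105,"spin": 0},
    {"x": 0.07,"y": 0,"z": -0.12,"spin": 0},
    {"x": 0.105,"y": 0,"z": -0.12,"spin": 0},
    {"x": 0.14,"y": 0,"z": -0.12,"spin": 0},
    {"x": 0.165,"y": 0,"z": -0.12,"spin": 0},
  ],
)

```text
time: 23.9
position: [0.6, -0.0654, 0.1613]
tool_rot: [[0.039, 0.999, -0.0], [0.999, -0.039, 0.003], [0.003, -0.0, -1.0]]
ft_force: [0.7, 0.2, 0.5]
finger_gap: 0.008
```

```bash
python3 - <<'E'
from h import *
goj(-16,68,39)
d=cam("top"); crop(d,(270,120,390,270),4,"pics/t20.png"); cv2.imwrite("pics/t20f.png",d["img"][:,:,::-1])
d=cam("scene"); crop(d,(230,150,420,310),4,"pics/s20.png")
E
```

```text
t 23.9 pos [ 0.6    -0.0654  0.1613] jig [-183.1   68.1] z 161.3 F [0.7 0.2 0.5] gap 0.008
shift [-0.1674 -0.0002  0.1218] spin 0.0011 yaw -0.0389
```

View pics/t20.png

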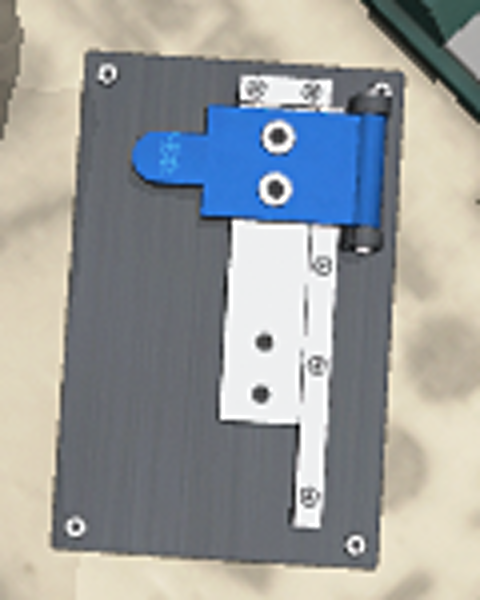

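View pics/s20.png

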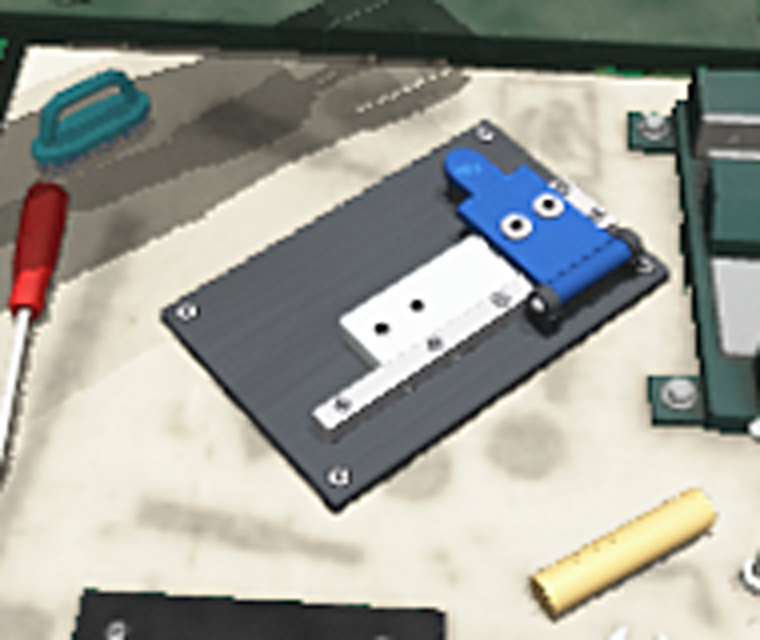

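View pics/t20f.png

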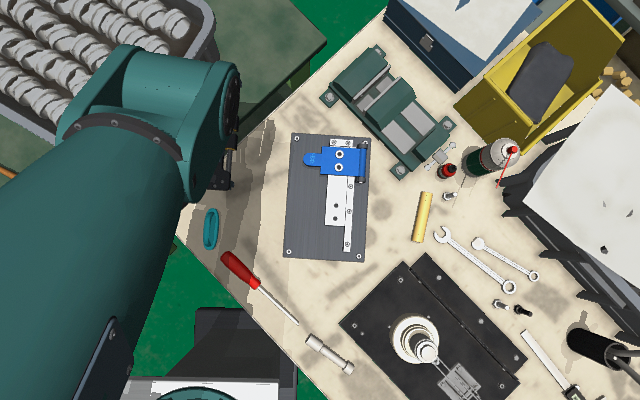

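```bash
python3 - <<'E'
from h import *
d=cam("top")
for u,v in ((270+220/4,120+420/4),(270+296/4,120+424/4),(270+231/4,120+222/4),(270+312/4,120+225/4)): print(wj(onz(d,u,v,.027)).round(1))
# tongue tip: at shut x=66-118=-52
print(wj(onz(d,270+132/4,120+157/4,.039)).round(1))
r.job_done(); print(r.read_state()["time"])
E
```

```text
[  1.6 -60.7]
[ 39.5 -60.3]
[ 1.  38.4]
[41.7 39.5]
[-50.2  66.2]
the job is handed in; nothing more can be done
the job is handed in; nothing more can be done
```

The bar lies flush along the fence with its undrilled end against the end stop, and the blue leaf is shut over it. I handed the job in at about 24 s on the robot's clock, against the 69 s limit.

- **Bar:** I pushed it square onto the fence with the open fingers, then slid it along with the closed fingers until it stopped at the end stop. A second fence press (about 21 N) and a second end push (about 12 N) showed it had not shifted. After that I swung the leaf down.
- **Leaf:** I pushed it over from behind and pressed it onto its rest. The finger tip ended at z = 39.1 mm with about 16 N; the shut leaf's top should be at 39 mm.
- **Last picture measurements (jig frame):** The drilled end is at y = -60.3 to -60.7 mm, where -60 is right. The bar's edges are at x of about 1 and 40 to 42 mm, where 0 and 40 are right. The leaf tip is at x = -50 mm, where -52 is right. All of these are within the roughly 2 mm accuracy of the pictures.
- **Brush and drift:** They look untouched in the last pictures, though I did not measure their positions.

Two readings disagreed with what I expected:

- **Starting angle:** The bar measured about 24° askew at the start, where the task says up to 20°.
- **End-stop contact:** The closed fingers met resistance at the end stop about 5 mm further along than their stated thickness implied. The picture shows the end seated, so I put this down to tapered finger tips.

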